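# Load the sample jars and hold the chiller lid at the pointer

## Task

Set the two jars that stand on the bench upright into the two empty cells of the divided crate, one per cell, without dropping them, beside the jar that is already in it and stays there. Then take the sprung lid of the sample chiller by its handle, lift it until it lines up with the black set pointer at its side, and finish while still holding it steady there, so that a colleague can slip the crate in. Leave the pointer as it is set, and the bowl, the jug and the steel cone where they stand.

Things in the scene. Friction and masses are not known exactly. Their poses are not given: they have to be found in the camera images.
- jar_a_mid (a point): a closed sample jar, clear glass with a paper band and a plain steel screw lid, 50 mm in diameter, 100 mm tall, 0.15 to 0.28 kg; this point is on its axis, half-way up (50 mm above its underside), z along its axis. Stands on the bench at the start; to be loaded.
- jar_b_mid (a point): a closed sample jar, clear glass with a paper band and a plain steel screw lid, 50 mm in diameter, 100 mm tall, 0.15 to 0.28 kg; this point is on its axis, half-way up (50 mm above its underside), z along its axis. Stands on the bench at the start; to be loaded.
- jar_c_mid (a point): a closed sample jar, clear glass with a paper band and a plain steel screw lid, 50 mm in diameter, 100 mm tall, 0.15 to 0.28 kg; this point is on its axis, half-way up (50 mm above its underside), z along its axis. Already stands in the crate's end cell on the crate's +x side (away from the robot); stays there.
- crate: white plastic open crate, 214 x 74 x 49 mm (x, y, z), 1.6 kg, loose on the bench, with three square cells in a row along its x axis. Origin: centre of its underside. Cell centres at x = -70, 0 and +70 mm, y = 0; each cell is 66 x 66 mm inside; floor 4 mm thick, walls and dividers 4 mm thick and up to 49 mm above the bench. The cell at +70 mm is taken by a jar; those at 0 and -70 mm are empty
- chiller_lid (a joint): lid angle in rad of the sample chiller, 0 shut, growing as the front edge rises (stop at 1.25). A spring hinge and its weight (0.4 to 0.6 kg) pull it shut: about 4 to 7 N at the handle; it falls shut when let go. The lid is in line with the pointer when this value equals the angle at which the pointer stands (see pointer_tip)
- lid_handle (a point): middle of the lid's handle: a black round bar 14 mm thick and 110 mm long, parallel to the hinge, on two posts at its ends, 45 mm above the lid's top face (bar centre), near the lid's front edge. x, y, z are the lid's axes: y along the bar, z out of the lid's top face. It lies 215 mm in front (-x) of the hinge line and 53 mm above it (z) in the lid's own frame. The bar can turn between the fingers while the lid swings
- lid_hinge (a point): point on the lid's hinge line, midway along it, at the back of the steel sample chiller (case 260 x 250 x 150 mm, white with a steel lid, fixed on the bench; lid 16 mm thick, 265 x 250 mm, hinge line 158 mm above the bench). Axes are the case's: x from front to back, y along the hinge to the left, z up
- pointer_tip (a point): tip of the black set pointer: a flat bar 255 mm long that turns on the lid's hinge line, just outside the chiller's left (+y) side, 139 mm from its middle. Set at 0.42 to 0.75 rad on the lid's scale: angle = arcsin((height of tip - height of hinge line) / 255 mm); at that lid angle slab and bar line up seen from the side. x along the bar towards the hinge, z across it, up. Held by friction
- bowl_base (a point): round steel mixing bowl, 150 mm across, 75 mm tall; centre of its underside. A bystander: leave it standing
- jug_base (a point): white plastic jug with a handle, 84 mm across, 80 mm tall; centre of its underside. A bystander: leave it standing
- cone_base (a point): steel cone, 120 mm across its foot, 150 mm tall; centre of its underside. A bystander: leave it standing

How it is judged:
By the outcome, as a careful person would: the job done as asked, in the order asked, and still so for the second after the job is handed in, while the arm keeps its last pose, push and grip.
It also fails if it takes over 58 s, if anything falls off the work surface, if the arm or the gripper's body presses on something with over 40 N, if the wrist force passes 120 N, or if a joint passes its speed limit or range.

## Robot

A 6-joint arm with a two-finger parallel gripper is mounted at the origin on the work surface. World frame = base frame: x ahead of the robot, y to its left, z up, the work surface at z = 0. Lengths are in m, angles in rad, forces in N, time in s.
With the tool pointing down it reaches from about 0.35 to 0.975 m from the base axis. Payload 4.9 kg.
Tool frame: the origin (TCP) lies at the very end of the fingers, on their centre line; the grasp point (between the pads) lies 19 mm behind it (env.hold_point_z is the distance from the TCP to the grasp point, in m); z points along the fingers, x is the direction in which the jaws open and shut, and the axes are right-handed (so a half turn about z gives the same grasp; the last joint's range is limited). The gripper opens to 85 mm and grips with 20 to 120 N. Pads are 22 mm wide; open, the fingers measure 114 mm over their backs; the gripper's body (76 mm by 85 mm) begins 54 mm behind the grasp point. The pads swing forward as they close: fully open they stand 13 mm farther back than shut.
Start: joints at [1.05, 0.053, 1.613, -0, 1.476, -0.119], TCP at [0.244, 0.575, 0.231] pointing down, gripper open.
Joint ranges: [-3.01, 3.01], [-1.01, 2.22], [0.06, 2.58], [-1.02, 4.17], [0.09, 2.62], [-3.14, 3.14]. Speed limits (rad/s): [2.57, 2.57, 3.14, 3.14, 3.14, 3.14].

## Interface

Orientations are given as a unit quaternion [w, x, y, z].
In Python, from cell import env gives the robot as it stands. The module is installed in compiled form; this text tells all that it offers.
- The arm moves only by the tool send_rows, never from a script. Its argument "targets" is a list of rows, each a list of 4 numbers: the shift along the world's x, y, z scaled (see below), then the turn about the world's z scaled (see below). In form: [[dx, dy, dz, turn], ...]. A call has 1 to 5 rows; each row is the pose to reach, as a shift and turn from the pose commanded when the call began, turning the shorter way round; what a row does not reach only later rows make up. The controller multiplies each number of a shift by 0.3 m and each number of a turn by 180 degrees. A row lasts 1/12 s, in which the tool goes at most 41.7 mm and 7.16 degrees, less where a joint would pass 70% of its speed; a pose out of reach is approached as far as the arm can. A call with a number of a shift or a turn outside -1 to 1 is refused whole. A call with a gripper value outside its range is refused whole. "gripper" is the finger opening in mm, from 0 to 85.4, set as the call begins (left out, the last holds). The fingers move at their own pace and stop on an object; the grip force is fixed at half the most. Time passes only in rows, so rows that repeat a pose let the fingers close. It gives the time, the measured TCP pose, the force and the opening at its end, in the units of the state.
- env.get_obs(): the state, without advancing time (a new reading comes with each control period).
- env.read_camera(name): name is "scene" or "side" or "wrist"; returns (picture, depth): 420x560x3 uint8, red, green, blue; 420x560 float32, m along the optical axis (not along the pixel's ray), 0 where there is no reading.
- env.camera_model(name): a dict with "K" (3x3 intrinsics, pixels), "position" and "rotation" of the camera in the world. Camera axes: x right, y up, looking along -z (the intrinsics and any distortion apply to the point x, -y, -z); pixel columns grow to the right and rows downward; lengths in m; the calibration is good to about 2 mm. A picture is of the moment at which its call begins: read the wrist's pose just before it. camera_model takes no time and is no camera call; for the wrist camera it gives the pose at the moment of the call.
- env.close_job(): hands the job in, once; it reports no verdict.
The state is a dict: "time": time; "joints": joint angles; "qvel": joint speeds; "joint_torque": joint torques, N m; "position": TCP position; "orientation": TCP orientation; "wrist_force": force on the tool from outside, world axes, zero at the start; "wrist_torque": the same for the moment, N m; "gripper_width": opening from 0.0 (shut) to 1.0 (fully open).
Only numpy, scipy, OpenCV 4.12 (cv2) and the standard library are available. Lean on these libraries where they do the work, as an engineer would, in place of code of your own. Each camera call takes 0.05 s, during which the arm holds its last target.

## Working session

There is one attempt and no reset: what is moved stays moved. The work goes in short steps, Python scripts to look and compute and a tool call to move; the robot and the scene stay as the last step left them, time stands still between calls to the robot, and variables do not carry over. Pictures are saved under pics/ and viewed, and the job is handed in when it is done.

Besides the shell and the picture viewer there is one more tool, called after "Request:" by a JSON object that holds its "api" and its "payload", one argument or row to a line. send_rows: Moves the arm, as the interface text tells. Shifts and turns lie within -1 to 1; 1 stands for 0.3 m of shift or 180 degrees of turn. Its arguments: {"type":"object","properties":{"targets":{"type":"array","items":{"type":"array","items":{"type":"number"}}},"gripper":{"type":"number"}},"required":["targets"]}

```bash
mkdir -p pics; ls; python3 - <<'E'
from cell import env
import cv2,numpy as np
o=env.get_obs(); print(o)
for n in("scene","side","wrist"):
    m=env.camera_model(n); print(n,m)
    p,d=env.read_camera(n); cv2.imwrite(f"pics/{n}0.png",p[:,:,::-1]); np.savez(f"pics/{n}0.npz",p=p,d=d,K=m["K"],t=m["position"],R=m["rotation"])
E
```

```text
pics
{'time': 0.0, 'joints': array([ 1.04999229e+00,  5.33491326e-02,  1.61431492e+00, -2.59284104e-05,
        1.47599853e+00, -1.19023982e-01]), 'qvel': array([-0.00014847, -0.00120616,  0.00204084,  0.00035147,  0.00218586,
       -0.00020785]), 'joint_torque': array([ 1.43985588e-03, -3.93683624e+01, -3.70177603e+01, -3.97811550e-05,
        6.95518451e-03, -2.73671411e-06]), 'position': array([0.24411396, 0.57466792, 0.23005532]), 'orientation': array([ 4.76080962e-04,  8.33982462e-01,  5.51789980e-01, -9.19055925e-04]), 'wrist_force': array([-0.08081674, -1.3479315 ,  0.35680045]), 'wrist_torque': array([-0.03032135, -0.00308375,  0.00473007]), 'gripper_width': 0.9995584209747844}
scene {'K': array([[386.08404498,   0.        , 280.18761394],
       [  0.        , 386.08404498, 207.01589638],
       [  0.        ,   0.        ,   1.        ]]), 'position': array([1.10656043, 0.48499925, 0.78389959]), 'rotation': array([0.39005025, 0.17132273, 0.38592501, 0.81827331])}
side {'K': array([[457.80538586,   0.        , 275.98302673],
       [  0.        , 457.80538586, 210.54210864],
       [  0.        ,   0.        ,   1.        ]]), 'position': array([ 0.16232597, -0.70741161,  0.94492585]), 'rotation': array([ 0.90000191,  0.36985536, -0.09323459, -0.21097604])}
wrist {'K': array([[345.56117983,   0.        , 280.43596117],
       [  0.        , 345.56117983, 211.85299627],
       [  0.        ,   0.        ,   1.        ]]), 'position': array([0.16904453, 0.60762389, 0.3727263 ]), 'rotation': array([ 0.82296711, -0.13502143, -0.08834472,  0.54469217])}
```

View pics/scene0.png

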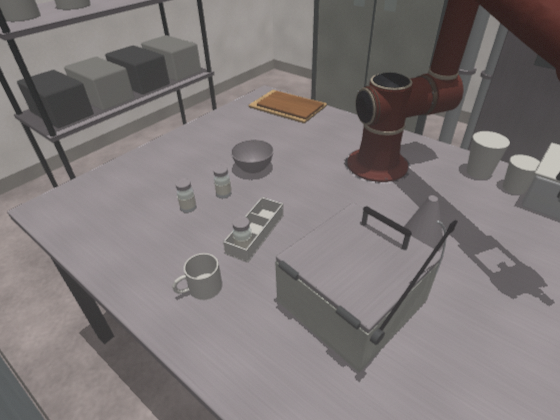

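View pics/side0.png

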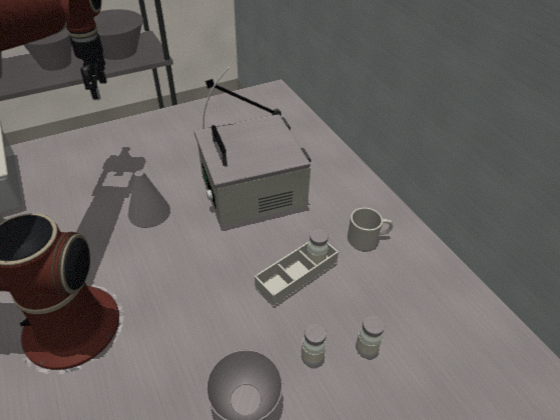

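View pics/wrist0.png

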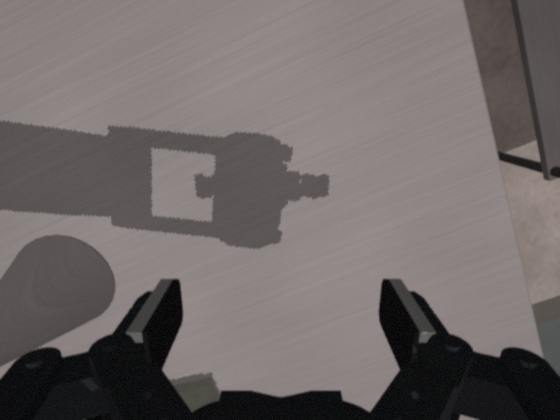

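Scene: jars at about (186,195) and (222,182), crate at (255,228), mug (203,275), chiller around (360,280), pointer from (378,335) to (452,228). Side: jars at (314,345) and (371,337), crate (297,270), pointer (210,83)-(278,112). Next I turn the depth into world points.

```bash
cat > h.py <<'E'
import numpy as np,cv2
from scipy.spatial.transform import Rotation as Ro
def rot(q):return Ro.from_quat([q[1],q[2],q[3],q[0]]).as_matrix()
def load(n):
    z=np.load(f"pics/{n}.npz");return z['p'],z['d'],z['K'],z['t'],z['R']
def cloud(n):
    p,d,K,t,q=load(n);R=rot(q) if q.size==4 else q
    v,u=np.mgrid[:d.shape[0],:d.shape[1]]
    X=np.stack([(u-K[0,2])/K[0,0]*d,-(v-K[1,2])/K[1,1]*d,-d],-1)
    W=X@R.T+t; W[d<=0]=np.nan
    return p,W
def proj(n,P):
    p,d,K,t,q=load(n);R=rot(q)
    X=(np.asarray(P)-t)@R; return K[0,0]*X[...,0]/-X[...,2]+K[0,2], K[1,1]*X[...,1]/X[...,2]+K[1,2]
def circ(xy):
    from scipy.optimize import least_squares
    f=lambda c:np.hypot(*(xy-c[:2]).T)-c[2]
    r=least_squares(f,[*xy.mean(0),.03],loss='soft_l1',f_scale=.001);return r.x
def snap(names,k):
    from cell import env
    for n in names:
        m=env.camera_model(n);p,d=env.read_camera(n)
        cv2.imwrite(f"pics/{n}{k}.png",p[:,:,::-1]);np.savez(f"pics/{n}{k}.npz",p=p,d=d,K=m["K"],t=m["position"],R=m["rotation"])
E
python3 - <<'E'
from h import *
# top-down height map
W=[cloud(n)[1].reshape(-1,3) for n in("scene0","side0")]
for i,w in enumerate(W):
    s=w[(abs(w[:,2])<.02)&(w[:,0]>.2)&(w[:,0]<1)&(abs(w[:,1])<.6)]; print("table z",np.median(s[:,2]),s[:,2].std())
    w=w[np.isfinite(w).all(1)]
    im=np.zeros((600,600,3),np.uint8)
    # u: y from .6 to -.6 ; v: x from 1.2 to 0
    k=(w[:,2]>.012)&(w[:,2]<.4)
    u=((.6-w[:,1])/.002).astype(int);v=((1.2-w[:,0])/.002).astype(int)
    k&=(u>=0)&(u<600)&(v>=0)&(v<600)
    o=np.argsort(w[k,2]);hm=np.zeros((600,600));hm[v[k][o],u[k][o]]=w[k,2][o]
    im=cv2.applyColorMap((np.clip(hm/.25,0,1)*255).astype(np.uint8),cv2.COLORMAP_JET)
    cv2.imwrite(f"pics/top{i}.png",im)
E
```

```text
table z -0.0009379896388349573 0.002558283891468898
table z -0.00011954259177970883 0.0030195172414567276
```

View pics/top0.png

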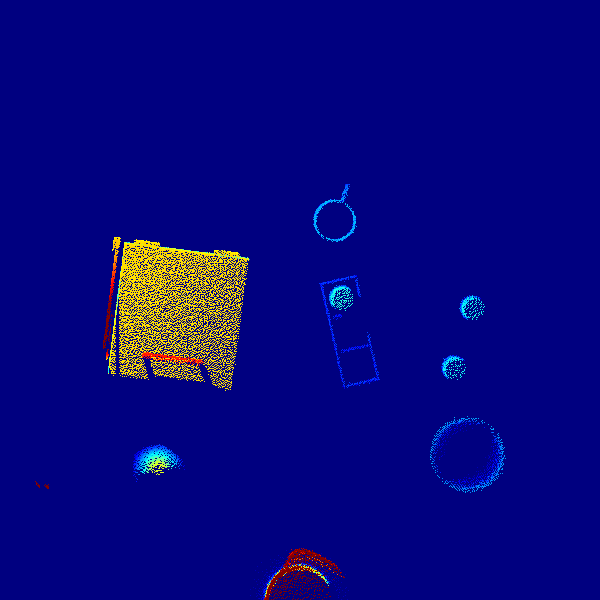

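View pics/top1.png

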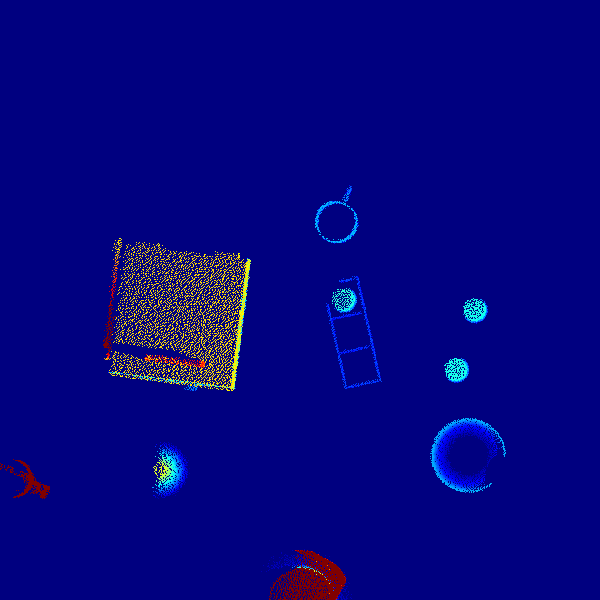

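The two top-down maps agree to a few mm: jars at about (0.58,-0.34) and (0.46,-0.31), crate centre about (0.54,-0.10), chiller to the left. Next, fit each object.

```bash
cat > meas.py <<'E'
from h import *
import sys
def jar(n,g,r=.05):
    W=cloud(n)[1].reshape(-1,3);k=(np.hypot(W[:,0]-g[0],W[:,1]-g[1])<r)
    w=W[k&(W[:,2]>.094)&(W[:,2]<.112)]
    # lid: top points hull min enclosing circle
    (c,rad)=cv2.minEnclosingCircle(w[:,:2].astype(np.float32))
    return np.round([*c,rad,np.median(w[:,2]),len(w), *w[:,:2].mean(0)],4)
if __name__=="__main__":
    for n in("scene0","side0"):
        print(n)
        for g in((.58,-.342),(.46,-.31),(.60,-.085)): print(" jar",jar(n,g))
        W=cloud(n)[1].reshape(-1,3)
        k=(W[:,2]>.044)&(W[:,2]<.055)&(W[:,0]>.4)&(W[:,0]<.67)&(W[:,1]>-.18)&(W[:,1]<-.02)
        w=W[k]; w=w[np.hypot(w[:,0]-.602,w[:,1]+.085)>.035]
        # model fit: rim lines
        from scipy.optimize import minimize
        def cost(p):
            c,s=np.cos(p[2]),np.sin(p[2]);d=w[:,:2]-p[:2];x=d@[c,s];y=d@[-s,c]
            ax=np.abs(x);
            dl=np.minimum(np.abs(ax-35),9e9) if 0 else None
            f=lambda a:np.maximum(np.abs(a)-.002,0)
            dx=np.minimum(f(ax-.105),f(ax-.035))+np.maximum(np.abs(y)-.037,0)
            dy=f(np.abs(y)-.035)+np.maximum(ax-.107,0)
            return np.minimum(np.minimum(dx,dy),.006).sum()
        best=min((minimize(cost,[.537+a,-.105+b,.2+t],method='Nelder-Mead',options=dict(xatol=1e-5,fatol=1e-7)) for a in(-.01,0,.01) for b in(-.01,0,.01) for t in(-.1,0,.1)),key=lambda r:r.fun)
        print(" crate",best.x,best.fun/len(w),len(w),np.median(w[:,2]))
        # chiller lid plane & handle
        k=(W[:,2]>.15)&(W[:,2]<.185)&(W[:,0]>.4)&(W[:,0]<.75)&(W[:,1]>.08)&(W[:,1]<.37)
        w=W[k]; print(" lid z",np.percentile(w[:,2],[10,50,90]), cv2.minAreaRect((w[:,:2]*1000).astype(np.float32)))
        k=(W[:,2]>.203)&(W[:,2]<.235)&(W[:,0]>.42)&(W[:,0]<.53)&(W[:,1]>.15)&(W[:,1]<.34)
        w=W[k]; print(" handle",len(w),w.mean(0),w[:,2].max(),cv2.minAreaRect((w[:,:2]*1000).astype(np.float32)))
        k=(W[:,2]>.12)&(W[:,2]<.4)&(W[:,0]>.42)&(W[:,0]<.75)&(W[:,1]>.33)&(W[:,1]<.42)
        w=W[k]; w=w[w[:,2]>.19]; o=np.argsort(w[:,0]); print(" ptr",len(w)); print(w[o][::max(1,len(w)//12)].round(4)); 
        dd=np.polyfit(w[:,0],w[:,2],1);ee=np.polyfit(w[:,0],w[:,1],1);print(dd,ee, "ang",np.arctan(-dd[0]/np.hypot(1,ee[0])))
E
python3 meas.py
```

```text
scene0
 jar [ 5.831e-01 -3.459e-01  2.340e-02  9.870e-02  1.230e+02  5.837e-01
 -3.446e-01]
 jar [ 4.631e-01 -3.084e-01  2.340e-02  9.880e-02  1.030e+02  4.643e-01
 -3.072e-01]
 jar [ 6.021e-01 -8.380e-02  2.370e-02  1.026e-01  1.880e+02  6.049e-01
 -8.180e-02]
 crate [ 0.53712852 -0.09999158  0.22114953] 0.00013907523511165034 248 0.04708232153628433
 lid z [0.16312774 0.16477685 0.1662759 ] ((572.1263427734375, 253.09654235839844), (271.35687255859375, 277.8665771484375), 82.46929168701172)
 handle 353 [0.48413093 0.25851549 0.21300848] 0.21899295499386706 ((481.64874267578125, 254.46142578125), (122.48628997802734, 14.603941917419434), 82.63939666748047)
 ptr 527
[[0.4838 0.3873 0.1927]
 [0.5075 0.3903 0.3052]
 [0.5231 0.3872 0.3048]
 [0.5307 0.3899 0.2846]
 [0.5439 0.3799 0.3157]
 [0.5582 0.386  0.2705]
 [0.5701 0.3851 0.2562]
 [0.5862 0.3834 0.2449]
 [0.6022 0.3806 0.2299]
 [0.6188 0.3786 0.2302]
 [0.6345 0.3719 0.2147]
 [0.651  0.3747 0.202 ]
 [0.6667 0.3725 0.1933]]
[-0.51024099  0.54634368] [-0.10549774  0.44247492] ang 0.46956998056538324
side0
 jar [ 5.798e-01 -3.482e-01  2
[... 326 characters left out ...]
0.16252551 0.16522888 0.16744911] ((570.4688110351562, 249.32711791992188), (273.7833251953125, 275.2044982910156), 82.9770278930664)
 handle 162 [0.47690856 0.24337306 0.21489617] 0.22005083167772166 ((478.6024475097656, 250.28363037109375), (120.33582305908203, 14.516074180603027), 82.16107940673828)
 ptr 339
[[0.4844 0.3841 0.1912]
 [0.5022 0.3799 0.261 ]
 [0.5106 0.387  0.2894]
 [0.5169 0.3886 0.287 ]
 [0.5252 0.3853 0.2959]
 [0.538  0.3903 0.284 ]
 [0.5508 0.3863 0.2767]
 [0.563  0.3825 0.2566]
 [0.5794 0.3784 0.2514]
 [0.5997 0.3762 0.2408]
 [0.6205 0.3748 0.2229]
 [0.6403 0.3698 0.2104]
 [0.6644 0.3727 0.1953]]
[-0.47824608  0.52801599] [-0.09588627  0.43342368] ang 0.4443149556729564
```

Averaging the cameras: jar A (0.5815,-0.347), jar B (0.4616,-0.310), crate (0.536,-0.1015) at yaw 0.221, handle (0.480,0.252). The heights match the stated sizes: jars 0.10, crate rim 0.048, handle top 0.219. I'll set the jaws along the crate's y axis (tool yaw -77.4°) and head for jar A.

Request:
{"api": "send_rows", "payload": {
  "targets": [
    [0.22,-0.64,0.2,-0.2],
    [0.22,-0.64,0.2,-0.2],
    [0.22,-0.64,0.2,-0.2],
    [0.22,-0.64,0.2,-0.2],
    [0.22,-0.64,0.2,-0.2]
  ],
  "gripper": 85
}}

```text
time: 0.57
position: [0.3093, 0.3845, 0.2903]
orientation: [0.0, 0.964, 0.266, -0.0]
wrist_force: [0.5, -0.1, 0.3]
gripper_width: 0.997
```

Request:
{"api": "send_rows", "payload": {
  "targets": [
    [0.2,-0.66,0,-0.2],
    [0.2,-0.66,0,-0.2],
    [0.2,-0.66,0,-0.2],
    [0.2,-0.66,0,-0.2],
    [0.2,-0.66,0,-0.2]
  ]
}}

```text
time: 0.98
position: [0.3692, 0.1864, 0.2902]
orientation: [-0.0, 0.999, -0.043, 0.0]
wrist_force: [1.2, -0.1, -0.0]
gripper_width: 0.995
```

Request:
{"api": "send_rows", "payload": {
  "targets": [
    [0.2,-0.66,0,-0.2],
    [0.2,-0.66,0,-0.2],
    [0.2,-0.66,0,-0.2],
    [0.2,-0.66,0,-0.2],
    [0.2,-0.66,0,-0.2]
  ]
}}

```text
time: 1.4
position: [0.4293, -0.012, 0.2903]
orientation: [-0.0, 0.937, -0.349, 0.0]
wrist_force: [1.2, 0.3, 0.5]
gripper_width: 0.996
```

Request:
{"api": "send_rows", "payload": {
  "targets": [
    [0.2,-0.66,-0.2,-0.2],
    [0.2,-0.66,-0.2,-0.2],
    [0.2,-0.66,-0.2,-0.2],
    [0.2,-0.66,-0.2,-0.2],
    [0.2,-0.66,-0.2,-0.2]
  ]
}}

```text
time: 1.82
position: [0.4873, -0.2033, 0.2315]
orientation: [-0.0, 0.784, -0.62, -0.0]
wrist_force: [0.4, 0.7, -0.2]
gripper_width: 0.995
```

```bash
python3 - <<'E'
from h import *
snap(["wrist"],1)
from cell import env
o=env.get_obs();print(o['position'],o['orientation'])
E
```

```text
[ 0.48730187 -0.20847312  0.22779611] [ 0.00206358  0.78178322 -0.62354613 -0.00098018]
```

View pics/wrist1.png

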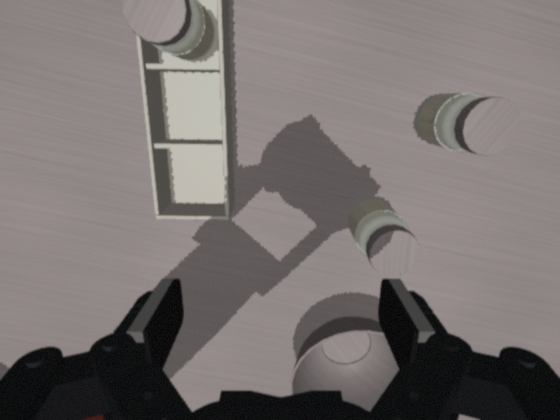

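The wrist view shows the jar lids at (485,125) and (390,250), and the crate with its empty cells at (190,105) and (190,175). The jaws line up with the crate. I'll measure the same points from here.

```bash
cat > fit.py <<'E'
from h import *
from meas import jar
from scipy.optimize import minimize
def crate(n,g=(.536,-.1015,.2208),jars=()):
    W=cloud(n)[1].reshape(-1,3)
    w=W[(W[:,2]>.043)&(W[:,2]<.053)&(np.hypot(W[:,0]-g[0],W[:,1]-g[1])<.13)]
    for j in jars: w=w[np.hypot(w[:,0]-j[0],w[:,1]-j[1])>.029]
    f=lambda a:np.maximum(np.abs(a)-.002,0)
    def cost(p):
        c,s=np.cos(p[2]),np.sin(p[2]);d=w[:,:2]-p[:2];x=np.abs(d@[c,s]);y=np.abs(d@[-s,c])
        dx=np.minimum(f(x-.105),f(x-.035))+np.maximum(y-.037,0);dy=f(y-.035)+np.maximum(x-.107,0)
        return np.minimum(np.minimum(dx,dy),.006).sum()
    b=min((minimize(cost,[g[0]+a,g[1]+e,g[2]],method='Nelder-Mead',options=dict(xatol=1e-5,fatol=1e-7)) for a in(-.006,0,.006) for e in(-.006,0,.006)),key=lambda r:r.fun)
    return b.x.round(4),len(w),b.fun/len(w)
E
python3 - <<'E'
from fit import *
for g in((.5815,-.347),(.4616,-.31),(.602,-.085)):print(jar("wrist1",g,.035))
print(crate("wrist1",jars=[(.602,-.085)]))
W=cloud("wrist1")[1].reshape(-1,3);k=(abs(W[:,2])<.015);print(np.median(W[k,2]))
E
```

```text
[ 5.830e-01 -3.478e-01  2.290e-02  9.970e-02  2.804e+03  5.834e-01
 -3.463e-01]
[ 4.637e-01 -3.106e-01  2.280e-02  9.970e-02  1.961e+03  4.648e-01
 -3.095e-01]
[ 6.034e-01 -8.550e-02  2.250e-02  1.037e-01  2.443e+03  5.968e-01
 -8.860e-02]
(array([ 0.5379, -0.1015,  0.2195]), 2676, np.float64(9.231221416145317e-06))
-6.089330146211158e-05
```

Request:
{"api": "send_rows", "payload": {
  "targets": [
    [0.31,-0.455,-0.23,0],
    [0.31,-0.455,-0.23,0],
    [0.31,-0.455,-0.23,0],
    [0.31,-0.455,-0.23,0],
    [0.31,-0.455,-0.23,0]
  ]
}}

```text
time: 2.28
position: [0.5804, -0.3406, 0.1583]
orientation: [0.0, 0.786, -0.618, -0.002]
wrist_force: [-1.8, 0.6, -0.8]
gripper_width: 0.993
```

Request:
{"api": "send_rows", "payload": {
  "targets": [
    [0,0,-0.05,0],
    [0,0,-0.15,0]
  ]
}}

```text
time: 2.45
position: [0.5826, -0.3395, 0.1212]
orientation: [-0.0, 0.786, -0.618, 0.003]
wrist_force: [0.4, 0.4, -0.8]
gripper_width: 0.997
```

Request:
{"api": "send_rows", "payload": {
  "targets": [
    [0,-0.02,-0.08,0],
    [0,-0.025,-0.13,0],
    [0,-0.025,-0.18,0],
    [0,-0.025,-0.18,0],
    [0,-0.025,-0.18,0]
  ]
}}

```text
time: 2.87
position: [0.58, -0.3444, 0.0639]
orientation: [-0.0, 0.787, -0.617, -0.001]
wrist_force: [0.1, 0.3, 0.4]
gripper_width: 0.994
```

Request:
{"api": "send_rows", "payload": {
  "targets": [
    [0.01,-0.01,-0.03,-0.006],
    [0.01,-0.01,-0.03,-0.006],
    [0.01,-0.01,-0.03,-0.006]
  ]
}}

```text
time: 3.12
position: [0.5839, -0.3485, 0.0561]
orientation: [-0.0, 0.781, -0.625, 0.001]
wrist_force: [-0.9, -0.0, 0.0]
gripper_width: 0.995
```

Request:
{"api": "send_rows", "payload": {
  "targets": [
    [0,0,0,0],
    [0,0,0,0],
    [0,0,0,0],
    [0,0,0,0],
    [0,0,0,0]
  ],
  "gripper": 30
}}

```text
time: 3.53
position: [0.584, -0.3487, 0.0564]
orientation: [-0.0, 0.781, -0.625, 0.001]
wrist_force: [0.5, -0.0, 2.8]
gripper_width: 0.552
```

Request:
{"api": "send_rows", "payload": {
  "targets": [
    [0,0,0,0],
    [0,0,0,0],
    [0,0,0,0]
  ]
}}

```text
time: 3.78
position: [0.584, -0.3487, 0.0564]
orientation: [-0.0, 0.781, -0.625, 0.001]
wrist_force: [-0.4, 0.1, 5.4]
gripper_width: 0.55
```

Request:
{"api": "send_rows", "payload": {
  "targets": [
    [0,0,0.03,0],
    [0,0,0.08,0],
    [0,0,0.14,0],
    [0,0,0.2,0],
    [0,0,0.26,0]
  ]
}}

```text
time: 4.2
position: [0.5828, -0.3478, 0.1341]
orientation: [0.0, 0.781, -0.625, -0.001]
wrist_force: [0.6, -0.2, -2.0]
gripper_width: 0.552
```

```bash
python3 - <<'E'
from h import *
from cell import env
o=env.get_obs();print(o['position'],o['wrist_force'],o['gripper_width'])
snap(["wrist"],2)
E
```

```text
[ 0.58280291 -0.34777942  0.13405725] [ 0.63127296 -0.17260602 -2.0497321 ] 0.5515135824424916
```

View pics/wrist2.png

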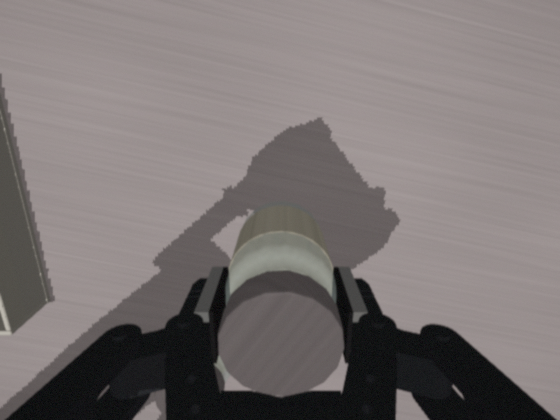

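The jar is held upright between the pads (lid centred at (281,335)). I'll carry it to the middle cell.

Request:
{"api": "send_rows", "payload": {
  "targets": [
    [-0.01,0.05,0.03,0],
    [-0.03,0.13,0.06,0],
    [-0.05,0.22,0.06,0],
    [-0.07,0.32,0.06,0],
    [-0.08,0.42,0.06,0]
  ]
}}

```text
time: 4.67
position: [0.5582, -0.221, 0.151]
orientation: [0.0, 0.78, -0.625, -0.001]
wrist_force: [0.8, 0.5, -1.8]
gripper_width: 0.553
```

Request:
{"api": "send_rows", "payload": {
  "targets": [
    [-0.02,0.09,0,0],
    [-0.04,0.19,0,0],
    [-0.06,0.27,0,0],
    [-0.07,0.34,0,0],
    [-0.075,0.39,0,0]
  ]
}}

```text
time: 5.08
position: [0.5357, -0.1031, 0.1507]
orientation: [0.0, 0.781, -0.624, -0.001]
wrist_force: [0.6, 0.5, -2.8]
gripper_width: 0.551
```

Request:
{"api": "send_rows", "payload": {
  "targets": [
    [0,0,0,0],
    [0,0,0,0]
  ]
}}

```text
time: 5.25
position: [0.5365, -0.1047, 0.151]
orientation: [0.0, 0.781, -0.624, -0.0]
wrist_force: [-0.5, -0.9, -1.3]
gripper_width: 0.549
```

Request:
{"api": "send_rows", "payload": {
  "targets": [
    [0.007,0.007,-0.03,0],
    [0.007,0.007,-0.08,0],
    [0.007,0.007,-0.14,0],
    [0.007,0.007,-0.2,0],
    [0.007,0.007,-0.25,0]
  ]
}}

```text
time: 5.67
position: [0.5385, -0.104, 0.0742]
orientation: [0.0, 0.78, -0.625, -0.001]
wrist_force: [-0.2, 0.7, -1.7]
gripper_width: 0.552
```

```bash
python3 - <<'E'
from h import *
from cell import env
o=env.get_obs();print(o['position'],o['wrist_force'],o['gripper_width'])
snap(["side","wrist"],3)
a=cv2.imread("pics/side3.png")[180:360,200:420];b=cv2.imread("pics/wrist3.png");
cv2.imwrite("pics/s3c.png",np.hstack([cv2.resize(a,(440,360)),cv2.resize(b,(360,360))[:,:360]]))
E
```

```text
[ 0.53845141 -0.10395918  0.07419219] [-0.18335805  0.65305762 -1.72437455] 0.5520275318095648
```

View pics/s3c.png

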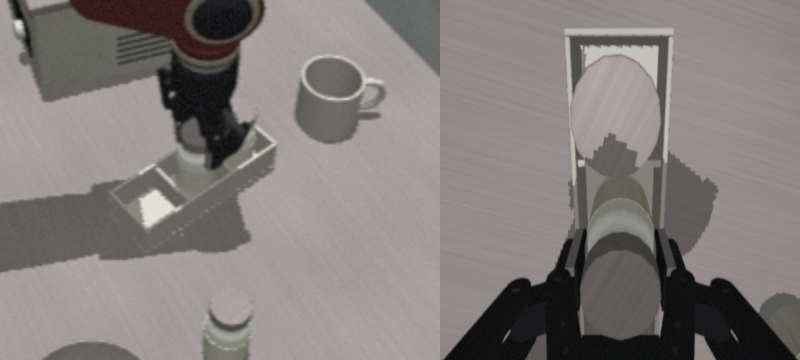

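The jar is going into the middle cell, clear of the walls. I'll lower it gently to touch the floor.

Request:
{"api": "send_rows", "payload": {
  "targets": [
    [0,0,-0.015,0],
    [0,0,-0.025,0],
    [0,0,-0.035,0],
    [0,0,-0.035,0]
  ]
}}

```text
time: 6.1
position: [0.5392, -0.1033, 0.066]
orientation: [-0.0, 0.781, -0.625, 0.0]
wrist_force: [0.3, 0.1, -1.8]
gripper_width: 0.55
```

Request:
{"api": "send_rows", "payload": {
  "targets": [
    [0,0,-0.007,0],
    [0,0,-0.012,0],
    [0,0,-0.012,0]
  ]
}}

```text
time: 6.35
position: [0.539, -0.1031, 0.0622]
orientation: [-0.0, 0.781, -0.625, 0.0]
wrist_force: [0.3, 0.4, -1.6]
gripper_width: 0.549
```

Request:
{"api": "send_rows", "payload": {
  "targets": [
    [0,0,-0.005,0],
    [0,0,-0.005,0]
  ]
}}

```text
time: 6.52
position: [0.5389, -0.1031, 0.0606]
orientation: [0.0, 0.781, -0.625, -0.0]
wrist_force: [0.4, 0.6, -2.0]
gripper_width: 0.553
```

Request:
{"api": "send_rows", "payload": {
  "targets": [
    [0,0,-0.004,0],
    [0,0,-0.004,0]
  ]
}}

```text
time: 6.68
position: [0.5394, -0.1031, 0.0604]
orientation: [-0.0, 0.781, -0.625, 0.0]
wrist_force: [-1.6, 0.3, 3.6]
gripper_width: 0.555
```

Contact (+3.6 N). Release, then look.

Request:
{"api": "send_rows", "payload": {
  "targets": [
    [0,0,0,0],
    [0,0,0,0],
    [0,0,0,0],
    [0,0,0,0]
  ],
  "gripper": 76
}}

```text
time: 7.02
position: [0.5391, -0.1032, 0.0595]
orientation: [-0.0, 0.781, -0.625, 0.0]
wrist_force: [-0.0, 0.1, -0.0]
gripper_width: 0.893
```

Request:
{"api": "send_rows", "payload": {
  "targets": [
    [0,0,0.05,0],
    [0,0,0.14,0],
    [0,0,0.25,0],
    [0,0,0.36,0],
    [0,0,0.36,0]
  ]
}}

```text
time: 7.43
position: [0.5432, -0.1045, 0.1759]
orientation: [-0.002, 0.781, -0.625, 0.006]
wrist_force: [0.3, -0.5, -0.0]
gripper_width: 0.891
```

```bash
python3 - <<'E'
from h import *
from fit import *
snap(["wrist"],4)
print(crate("wrist4",jars=[(.602,-.085),(.538,-.102)]), jar("wrist4",(.538,-.102),.035))
E
```

```text
(array([ 0.5377, -0.1013,  0.2188]), 3876, np.float64(1.6115377123386224e-05)) [ 5.392e-01 -1.027e-01  2.270e-02  1.038e-01  3.401e+03  5.411e-01
 -1.024e-01]
```

View pics/wrist4.png

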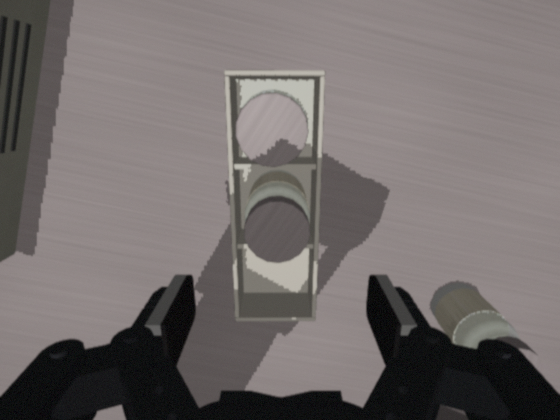

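Jar A stands in the middle cell (lid at (277,228), top height 0.104). Now jar B.

Request:
{"api": "send_rows", "payload": {
  "targets": [
    [-0.25,-0.69,-0.06,0],
    [-0.25,-0.69,-0.06,0],
    [-0.25,-0.69,-0.06,0],
    [-0.25,-0.69,-0.06,0],
    [-0.25,-0.69,-0.06,0]
  ],
  "gripper": 85
}}

```text
time: 7.9
position: [0.4668, -0.2994, 0.149]
orientation: [-0.0, 0.781, -0.625, -0.001]
wrist_force: [0.9, -0.3, -0.5]
gripper_width: 0.999
```

Request:
{"api": "send_rows", "payload": {
  "targets": [
    [0,0,0,0],
    [0,0,0,0],
    [0,0,0,0]
  ]
}}

```text
time: 8.15
position: [0.4678, -0.2978, 0.1494]
orientation: [-0.0, 0.781, -0.625, -0.001]
wrist_force: [0.9, -0.5, -0.1]
gripper_width: 0.995
```

Request:
{"api": "send_rows", "payload": {
  "targets": [
    [-0.013,-0.043,0,0],
    [-0.013,-0.043,-0.08,0],
    [-0.013,-0.043,-0.17,0],
    [-0.013,-0.043,-0.25,0],
    [-0.013,-0.043,-0.27,0]
  ]
}}

```text
time: 8.57
position: [0.4624, -0.3085, 0.065]
orientation: [-0.0, 0.781, -0.624, -0.004]
wrist_force: [-0.8, 1.2, -0.1]
gripper_width: 0.996
```

Request:
{"api": "send_rows", "payload": {
  "targets": [
    [0,0,0,0],
    [0,0,0,0]
  ]
}}

```text
time: 8.73
position: [0.4649, -0.311, 0.0701]
orientation: [0.0, 0.781, -0.624, 0.0]
wrist_force: [0.6, -0.3, 0.3]
gripper_width: 0.994
```

Request:
{"api": "send_rows", "payload": {
  "targets": [
    [0,0,-0.02,0],
    [-0.002,0.002,-0.045,0],
    [-0.002,0.002,-0.045,0],
    [-0.002,0.002,-0.045,0]
  ]
}}

```text
time: 9.07
position: [0.4636, -0.3105, 0.056]
orientation: [-0.0, 0.781, -0.625, -0.0]
wrist_force: [0.3, 0.8, -1.3]
gripper_width: 0.991
```

Request:
{"api": "send_rows", "payload": {
  "targets": [
    [0,0,0,0],
    [0,0,0,0],
    [0,0,0,0],
    [0,0,0,0],
    [0,0,0,0]
  ],
  "gripper": 30
}}

```text
time: 9.48
position: [0.4644, -0.3113, 0.0571]
orientation: [0.0, 0.781, -0.625, 0.001]
wrist_force: [0.9, -0.9, 3.4]
gripper_width: 0.554
```

Request:
{"api": "send_rows", "payload": {
  "targets": [
    [0,0,0,0],
    [0,0,0,0],
    [0,0,0,0]
  ]
}}

```text
time: 9.73
position: [0.4644, -0.3113, 0.0571]
orientation: [0.0, 0.781, -0.625, 0.001]
wrist_force: [0.3, -0.8, 5.1]
gripper_width: 0.552
```

Request:
{"api": "send_rows", "payload": {
  "targets": [
    [0,0,0.03,0],
    [0,0,0.08,0],
    [0,0,0.15,0],
    [0,0,0.22,0],
    [0,0.03,0.3,0]
  ]
}}

```text
time: 10.15
position: [0.4622, -0.3012, 0.1448]
orientation: [0.0, 0.78, -0.625, -0.002]
wrist_force: [0.6, -0.7, -2.6]
gripper_width: 0.55
```

Request:
{"api": "send_rows", "payload": {
  "targets": [
    [0.005,0.09,0.03,0],
    [0.01,0.18,0.03,0],
    [0.015,0.28,0.03,0],
    [0.02,0.37,0.03,0],
    [0.02,0.46,0.03,0]
  ]
}}

```text
time: 10.57
position: [0.4685, -0.1616, 0.1537]
orientation: [0.0, 0.781, -0.625, -0.002]
wrist_force: [0.6, 0.4, -1.9]
gripper_width: 0.55
```

Request:
{"api": "send_rows", "payload": {
  "targets": [
    [0,0.08,0,0],
    [0,0.13,0,0],
    [0,0.15,0,0],
    [0,0.15,0,0],
    [0,0.15,0,0]
  ]
}}

```text
time: 10.98
position: [0.4693, -0.1188, 0.1545]
orientation: [0.0, 0.781, -0.625, -0.0]
wrist_force: [0.5, 0.8, -3.1]
gripper_width: 0.551
```

Request:
{"api": "send_rows", "payload": {
  "targets": [
    [0.003,0.006,-0.03,0],
    [0.003,0.006,-0.08,0],
    [0.003,0.006,-0.14,0],
    [0.003,0.006,-0.2,0],
    [0.003,0.006,-0.26,0]
  ]
}}

```text
time: 11.4
position: [0.4704, -0.1177, 0.0756]
orientation: [0.0, 0.78, -0.625, -0.0]
wrist_force: [0.2, -0.3, -3.1]
gripper_width: 0.55
```

```bash
python3 - <<'E'
from h import *
snap(["wrist"],5)
E
```

```text
(no output)
```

View pics/wrist5.png

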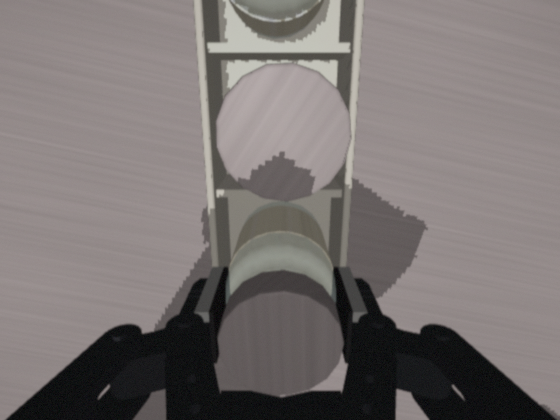

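The jar is between the walls of the near cell (lid at (281,330), divider at row 190). Lowering to the floor.

Request:
{"api": "send_rows", "payload": {
  "targets": [
    [0,0,-0.015,0],
    [0,0,-0.03,0],
    [0,0,-0.04,0],
    [0,0,-0.04,0]
  ]
}}

```text
time: 11.78
position: [0.4709, -0.1172, 0.0652]
orientation: [-0.0, 0.781, -0.625, 0.0]
wrist_force: [-1.3, -0.6, -3.1]
gripper_width: 0.548
```

Request:
{"api": "send_rows", "payload": {
  "targets": [
    [0,0,-0.005,0],
    [0,0,-0.005,0]
  ]
}}

```text
time: 11.95
position: [0.4711, -0.1171, 0.0642]
orientation: [-0.0, 0.781, -0.625, 0.001]
wrist_force: [-0.3, 0.6, -3.2]
gripper_width: 0.549
```

Request:
{"api": "send_rows", "payload": {
  "targets": [
    [0,0,-0.006,0],
    [0,0,-0.01,0],
    [0,0,-0.01,0]
  ]
}}

```text
time: 12.2
position: [0.4711, -0.117, 0.0611]
orientation: [-0.0, 0.781, -0.625, 0.0]
wrist_force: [0.1, -0.2, 0.4]
gripper_width: 0.552
```

Request:
{"api": "send_rows", "payload": {
  "targets": [
    [0,0,-0.004,0],
    [0,0,-0.004,0]
  ]
}}

```text
time: 12.37
position: [0.4715, -0.117, 0.0611]
orientation: [-0.0, 0.781, -0.625, 0.0]
wrist_force: [-2.5, 0.8, 6.6]
gripper_width: 0.551
```

Request:
{"api": "send_rows", "payload": {
  "targets": [
    [0,0,0,0],
    [0,0,0,0],
    [0,0,0,0],
    [0,0,0,0]
  ],
  "gripper": 76
}}

```text
time: 12.7
position: [0.4707, -0.1169, 0.0593]
orientation: [-0.0, 0.781, -0.625, 0.0]
wrist_force: [-0.6, 0.2, 0.6]
gripper_width: 0.886
```

Request:
{"api": "send_rows", "payload": {
  "targets": [
    [0,0,0.05,0],
    [0,0,0.14,0],
    [0,0,0.28,0],
    [0,0,0.4,0],
    [0,0,0.5,0]
  ]
}}

```text
time: 13.12
position: [0.4711, -0.117, 0.2122]
orientation: [-0.0, 0.781, -0.625, 0.001]
wrist_force: [0.5, 0.1, 0.3]
gripper_width: 0.886
```

```bash
python3 - <<'E'
from h import *
from fit import *
snap(["wrist"],6)
print(crate("wrist6",jars=[(.602,-.085),(.538,-.102),(.47,-.117)]), jar("wrist6",(.538,-.102),.035),jar("wrist6",(.47,-.117),.035))
E
```

```text
(array([ 0.5378, -0.1012,  0.219 ]), 2607, np.float64(5.335061130016111e-06)) [ 5.390e-01 -1.029e-01  2.250e-02  1.038e-01  3.229e+03  5.397e-01
 -1.027e-01] [ 4.712e-01 -1.169e-01  2.270e-02  1.038e-01  2.617e+03  4.728e-01
 -1.165e-01]
```

View pics/wrist6.png

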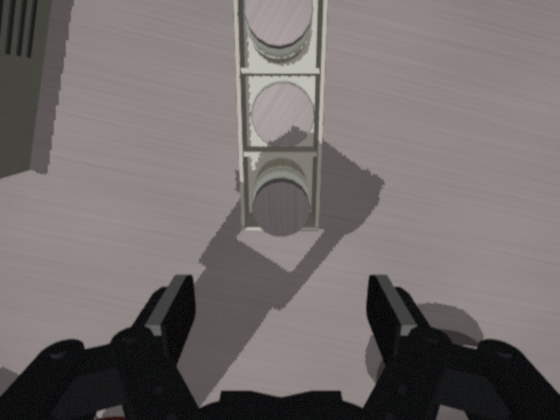

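All three jars stand upright in the crate, tops at 0.104 and the crate unmoved. Next is the pointer and handle, using the first pictures and masking the dark pixels.

```bash
python3 - <<'E'
from h import *
psi=np.deg2rad(-7.5);R2=np.array([[np.cos(psi),np.sin(psi)],[-np.sin(psi),np.cos(psi)]])
for n,box in(("scene0",(360,210,470,350)),("side0",(195,60,295,170))):
    p,W=cloud(n)
    h={'scene0':(.4816,.2545),'side0':(.4786,.2503)}[n]
    hin=np.array(h)+.215*np.array([np.cos(psi),np.sin(psi)])
    L=(W[...,:2]-hin)@R2.T; z=W[...,2]-.158
    u0,v0,u1,v1=box;m=np.zeros(z.shape,bool);m[v0:v1,u0:u1]=1
    m&=(p.max(-1)<60)&(np.abs(L[...,1]-.139)<.02)&(L[...,0]<.02)&(L[...,0]>-.27)&(z>-.01)&(z<.25)
    x=-L[...,0][m];zz=z[m];r=np.hypot(x,zz)
    print(n,m.sum(),"lat",np.median(L[...,1][m]),"r",np.percentile(r,[1,50,99,100]))
    for lo in (.05,.1,.15,.2,.23):
        k=(r>lo)&(r<lo+.05);print("  r",lo,"angle",np.median(np.arctan2(zz[k],x[k])).round(4),k.sum())
    k=(r>.03)&(r<.235); l=cv2.fitLine(np.c_[x[k],zz[k]].astype(np.float32),cv2.DIST_HUBER,0,.01,.01).ravel();print("  slope ang",np.arctan2(l[1],l[0]),"offset",l[3]-l[2]*l[1]/l[0]); print("  zmax tip",np.sort(zz)[-8:])
    c=cv2.imread(f"pics/{n}.png");c[m]=(0,0,255);cv2.imwrite(f"pics/{n}_ptr.png",cv2.resize(c[v0-10:v1+10,u0-10:u1+10],None,fx=4,fy=4,interpolation=0))
E
```

```text
scene0 338 lat 0.13913980331897646 r [0.0187131  0.14199036 0.25252361 0.25538692]
  r 0.05 angle 0.6479 68
  r 0.1 angle 0.6382 65
  r 0.15 angle 0.6294 59
  r 0.2 angle 0.6283 92
  r 0.23 angle 0.6375 55
  slope ang 0.6123409 offset 0.0035818666
  zmax tip [0.14807223 0.1485241  0.14864946 0.14875129 0.14916367 0.14958385
 0.14961152 0.14985558]
side0 276 lat 0.1405093693295424 r [0.00460964 0.14136306 0.24945008 0.25262041]
  r 0.05 angle 0.6223 39
  r 0.1 angle 0.6213 48
  r 0.15 angle 0.6176 53
  r 0.2 angle 0.6167 75
  r 0.23 angle 0.6174 50
  slope ang 0.61243445 offset 0.0011913329
  zmax tip [0.14702572 0.14738516 0.14793788 0.1489237  0.14954052 0.14985279
 0.1500305  0.15048759]
```

View pics/scene0_ptr.png

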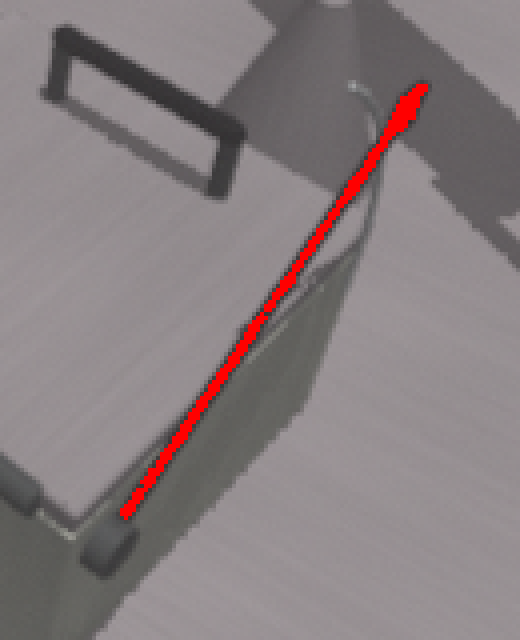

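View pics/side0_ptr.png

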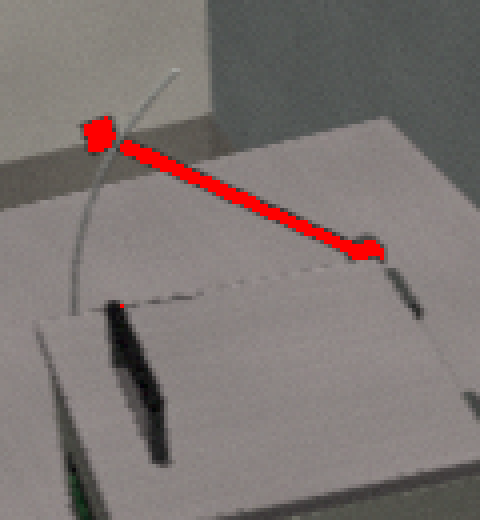

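Both cameras give a pointer slope of 0.612 rad, and the tip height agrees (0.147/0.255 → 0.61). I'll move over to the handle, raising and turning the tool.

Request:
{"api": "send_rows", "payload": {
  "targets": [
    [-0.1,0.5,0.35,0.2],
    [-0.1,0.5,0.35,0.2],
    [-0.1,0.5,0.35,0.2],
    [-0.1,0.5,0.35,0.2],
    [-0.1,0.5,0.35,0.2]
  ],
  "gripper": 85
}}

```text
time: 13.58
position: [0.4407, 0.0358, 0.3179]
orientation: [-0.001, 0.937, -0.35, 0.002]
wrist_force: [0.3, 0.3, 0.2]
gripper_width: 0.996
```

Request:
{"api": "send_rows", "payload": {
  "targets": [
    [-0.1,0.6,0,0.188],
    [-0.1,0.6,0,0.188],
    [-0.1,0.6,0,0.188],
    [-0.1,0.6,0,0.188],
    [-0.1,0.6,0,0.188]
  ]
}}

```text
time: 14.0
position: [0.4092, 0.217, 0.314]
orientation: [-0.001, 0.998, -0.062, -0.0]
wrist_force: [0.6, 0.1, 0.3]
gripper_width: 0.996
```

Request:
{"api": "send_rows", "payload": {
  "targets": [
    [0,0,0,0],
    [0,0,0,0]
  ]
}}

```text
time: 14.17
position: [0.4104, 0.2136, 0.3138]
orientation: [0.0, 0.998, -0.067, -0.0]
wrist_force: [-0.9, 0.1, 0.8]
gripper_width: 0.991
```

```bash
python3 - <<'E'
from h import *
snap(["wrist"],7)
E
```

View pics/wrist7.png

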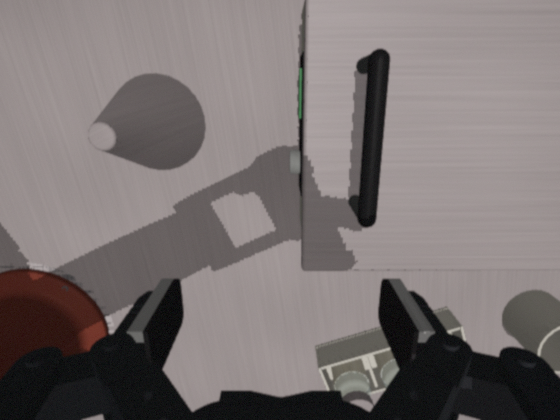

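The handle bar runs from (380,55) to (365,220) in the wrist view, seen from above. Fitting it.

```bash
python3 - <<'E'
from h import *
p,W=cloud("wrist7");W=W.reshape(-1,3)
k=(W[:,2]>.206)&(W[:,2]<.225)&(W[:,0]>.42)&(W[:,0]<.54)&(W[:,1]>.15)&(W[:,1]<.34)
w=W[k];print(len(w),w[:,2].max(),cv2.minAreaRect((w[:,:2]*1000).astype(np.float32)),np.percentile(w[:,2],99))
t=w[w[:,2]>.215];print(t.mean(0), cv2.fitLine(t[:,:2].astype(np.float32),cv2.DIST_L2,0,.01,.01).ravel())
l=W[(W[:,2]>.155)&(W[:,2]<.175)&(W[:,0]>.4)&(W[:,0]<.8)];print(np.median(l[:,2]))
E
```

```text
3588 0.21904435223381513 ((481.11895751953125, 255.0317840576172), (122.62054443359375, 14.211010932922363), 82.72855377197266) 0.21819344014178096
[0.48155609 0.2599658  0.2164493 ] [0.12639144 0.99198043 0.4815561  0.2599658 ]
0.16519778443592908
```

Request:
{"api": "send_rows", "payload": {
  "targets": [
    [0.235,0.135,-0.1,0],
    [0.235,0.135,-0.1,0],
    [0.235,0.135,-0.15,0],
    [0.235,0.135,-0.2,0],
    [0.235,0.135,-0.2,0]
  ]
}}

```text
time: 14.63
position: [0.4804, 0.2515, 0.2495]
orientation: [0.002, 0.998, -0.069, -0.004]
wrist_force: [-1.5, 0.4, -0.7]
gripper_width: 0.996
```

Request:
{"api": "send_rows", "payload": {
  "targets": [
    [0,0,0,0],
    [0,0,0,0]
  ]
}}

```text
time: 14.8
position: [0.4818, 0.2527, 0.2556]
orientation: [-0.0, 0.998, -0.068, 0.001]
wrist_force: [-0.2, 0.2, -0.8]
gripper_width: 0.994
```

Request:
{"api": "send_rows", "payload": {
  "targets": [
    [-0.002,0.004,-0.05,0],
    [-0.002,0.004,-0.12,0],
    [-0.002,0.004,-0.18,0],
    [-0.002,0.004,-0.21,0],
    [-0.002,0.004,-0.21,0]
  ]
}}

```text
time: 15.22
position: [0.4798, 0.2542, 0.1903]
orientation: [0.0, 0.998, -0.067, -0.001]
wrist_force: [0.3, 0.0, -0.8]
gripper_width: 0.991
```

Request:
{"api": "send_rows", "payload": {
  "targets": [
    [0,0,0,0],
    [0,0,0,0],
    [0,0,0,0],
    [0,0,0,0],
    [0,0,0,0]
  ],
  "gripper": 5
}}

```text
time: 15.63
position: [0.481, 0.2551, 0.1923]
orientation: [-0.0, 0.998, -0.067, 0.001]
wrist_force: [0.5, 1.0, 0.0]
gripper_width: 0.291
```

Request:
{"api": "send_rows", "payload": {
  "targets": [
    [0,0,0,0],
    [0,0,0,0],
    [0,0,0,0],
    [0,0,0,0],
    [0,0,0,0]
  ]
}}

```text
time: 16.05
position: [0.481, 0.2549, 0.1918]
orientation: [-0.0, 0.998, -0.067, 0.001]
wrist_force: [0.6, 0.1, 2.0]
gripper_width: 0.144
```

Request:
{"api": "send_rows", "payload": {
  "targets": [
    [0.007,-0.001,0.027,0],
    [0.015,-0.002,0.053,0],
    [0.024,-0.003,0.079,0],
    [0.034,-0.0045,0.105,0],
    [0.034,-0.0045,0.105,0]
  ]
}}

```text
time: 16.47
position: [0.4905, 0.2537, 0.223]
orientation: [-0.0, 0.998, -0.067, -0.001]
wrist_force: [-0.9, 2.2, -5.3]
gripper_width: 0.141
```

```bash
python3 - <<'E'
from h import *
snap(["side"],8)
c=cv2.imread("pics/side8.png");cv2.imwrite("pics/s8c.png",cv2.resize(c[40:240,150:350],None,fx=3,fy=3))
E
```

```text
(no output)
```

View pics/s8c.png

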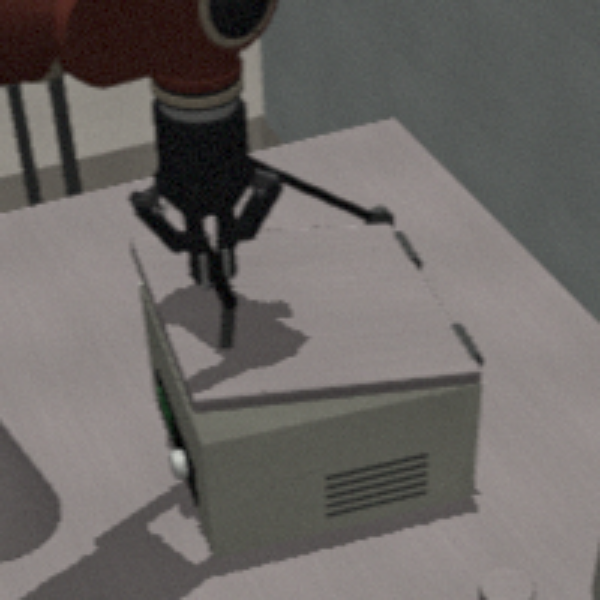

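The lid is rising in the grip (5 N). Continue along the arc to 0.40 rad.

Request:
{"api": "send_rows", "payload": {
  "targets": [
    [0.015,-0.002,0.034,0],
    [0.031,-0.004,0.067,0],
    [0.049,-0.0065,0.099,0],
    [0.069,-0.009,0.13,0],
    [0.09,-0.0115,0.16,0]
  ]
}}

```text
time: 16.93
position: [0.5159, 0.2504, 0.2711]
orientation: [0.0, 0.998, -0.067, -0.003]
wrist_force: [-5.5, 3.6, -3.4]
gripper_width: 0.136
```

Request:
{"api": "send_rows", "payload": {
  "targets": [
    [0,0,0,0],
    [0,0,0,0]
  ]
}}

```text
time: 17.1
position: [0.5168, 0.2503, 0.2726]
orientation: [-0.0, 0.998, -0.067, -0.002]
wrist_force: [-7.4, 3.3, -0.8]
gripper_width: 0.14
```

Request:
{"api": "send_rows", "payload": {
  "targets": [
    [0.02,-0.003,0.029,0],
    [0.043,-0.006,0.057,0],
    [0.069,-0.009,0.083,0],
    [0.095,-0.0125,0.109,0],
    [0.095,-0.0125,0.109,0]
  ]
}}

```text
time: 17.52
position: [0.5458, 0.2466, 0.3065]
orientation: [-0.0, 0.998, -0.067, -0.001]
wrist_force: [-8.4, 3.5, 0.6]
gripper_width: 0.14
```

Request:
{"api": "send_rows", "payload": {
  "targets": [
    [0,0,0,0],
    [0,0,0,0],
    [0,0,0,0]
  ]
}}

```text
time: 17.77
position: [0.5443, 0.2468, 0.3051]
orientation: [-0.0, 0.998, -0.067, -0.003]
wrist_force: [-10.0, 2.5, 0.3]
gripper_width: 0.139
```

```bash
cat > ang.py <<'E'
from h import *
import sys
psi=-.1275;R2=np.array([[np.cos(psi),np.sin(psi)],[-np.sin(psi),np.cos(psi)]])
def lid(n,h,plot=True):
    p,W=cloud(n);hin=np.array(h)+.215*np.array([np.cos(psi),np.sin(psi)])
    L=(W[...,:2]-hin)@R2.T;z=W[...,2]-.158
    m=(np.abs(L[...,1])<.12)&(L[...,0]<-.03)&(L[...,0]>-.25)
    x=-L[...,0][m];zz=z[m]
    # RANSAC-like: lid top face z' = .008 in lid frame
    best=max(np.arange(.3,.9,.002),key=lambda t:(np.abs(-x*np.sin(t)+zz*np.cos(t)-.008)<.003).sum())
    k=np.abs(-x*np.sin(best)+zz*np.cos(best)-.008)<.006
    l=cv2.fitLine(np.c_[x[k],zz[k]].astype(np.float32),cv2.DIST_HUBER,0,.01,.001).ravel()
    m2=(np.abs(L[...,1]-.139)<.016)&(L[...,0]<-.03)&(L[...,0]>-.235)&(p.max(-1)<60)&(z>.01)
    x2=-L[...,0][m2];z2=z[m2];kk=np.abs(np.arctan2(z2,x2)-.615)<.12
    q=cv2.fitLine(np.c_[x2[kk],z2[kk]].astype(np.float32),cv2.DIST_HUBER,0,.01,.001).ravel()
    print(n,"lid",best,np.arctan2(l[1],l[0]),k.sum(),"ptr",np.arctan2(q[1],q[0]),np.median(np.arctan2(z2[kk],x2[kk])),kk.sum())
E
python3 - <<'E'
from ang import *
from cell import env
snap(["side","scene"],9)
lid("scene9",(.4816,.2545));lid("side9",(.4786,.2503));
o=env.get_obs();P=o['position'];print(P,o['wrist_force'],"theta",np.arcsin((P[2]+.019-.158)/.2214)-.2417)
E
```

```text
scene9 lid 0.5680000000000003 0.5775361 11335 ptr 0.621803 0.6442283526504079 184
side9 lid 0.5740000000000003 0.57776403 2571 ptr 0.6007647 0.6304195331306262 102
[0.54426737 0.24678541 0.30512707] [-10.17819926   3.34175946   0.32463486] theta 0.6068885232265225
```

View pics/scene9.png

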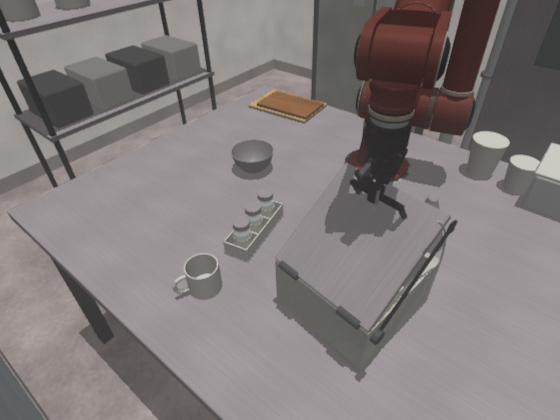

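View pics/side9.png

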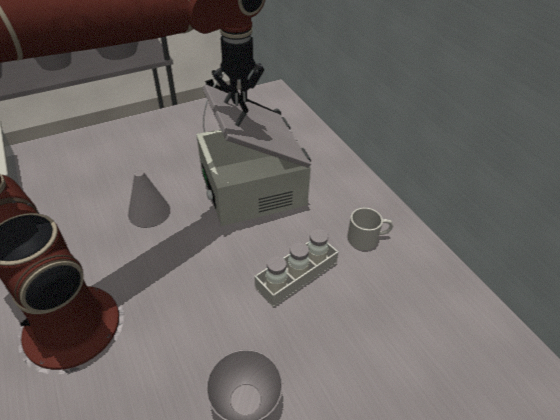

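Both cameras put the lid at 0.578 rad and the pointer at 0.612. The tool pose alone says 0.607, so the bar has probably slid about 4 mm in the pads. I trust the cameras and raise it a little more.

Request:
{"api": "send_rows", "payload": {
  "targets": [
    [0.008,-0.001,0.01,0],
    [0.016,-0.002,0.02,0],
    [0.016,-0.002,0.02,0],
    [0.016,-0.002,0.02,0],
    [0.016,-0.002,0.02,0]
  ]
}}

```text
time: 18.28
position: [0.5498, 0.2461, 0.3106]
orientation: [-0.0, 0.998, -0.067, -0.002]
wrist_force: [-6.1, 3.3, -1.4]
gripper_width: 0.14
```

```bash
python3 - <<'E'
from ang import *
from cell import env
snap(["side","scene"],10)
lid("scene10",(.4816,.2545));lid("side10",(.4786,.2503));
o=env.get_obs();P=o['position'];print(P,o['wrist_force'],"theta",np.arcsin((P[2]+.019-.158)/.2214)-.2417)
# plane fit in 3D from raw cloud
for n in("scene10","side10"):
    p,W=cloud(n); 
    h=np.array([.480,.2525]);hin=h+.215*np.array([np.cos(psi),np.sin(psi)])
    L=(W[...,:2]-hin)@R2.T;z=W[...,2]-.158
    m=(np.abs(L[...,1])<.12)&(L[...,0]<-.03)&(L[...,0]>-.24)&(np.abs(z*np.cos(.6)+L[...,0]*np.sin(.6)-.008)<.02)
    A=np.c_[L[m],z[m]]
    for _ in range(8):
        c=A.mean(0);v=np.linalg.svd(A-c,full_matrices=False)[2][2];d=(A-c)@v;A=A[np.abs(d)<max(.003,1.5*d.std())] 
    v*=np.sign(v[2]);print(n,len(A),v,"angle",np.arctan2(v[0],v[2]),d.std())
E
```

```text
scene10 lid 0.6020000000000003 0.6113111 11429 ptr 0.6137986 0.6414429429743169 203
side10 lid 0.6060000000000003 0.6079705 2428 ptr 0.6191848 0.6405669141744521 38
[0.54981949 0.24606275 0.31059069] [-6.10765839  3.32948066 -2.44521548] theta 0.6450557538958854
scene10 11079 [5.74004195e-01 2.78691489e-04 8.18852310e-01] angle 0.611387558027191 0.001157890972691619
side10 2313 [5.72132968e-01 4.96271722e-05 8.20160877e-01] angle 0.6091041746114174 0.0008457772473579705
```

```bash
python3 - <<'E'
from ang import *
for cam,h,box in(("scene",(.4816,.2545),(360,210,470,350)),("side",(.4786,.2503),(195,60,295,170))):
    hin=np.array(h)+.215*np.array([np.cos(psi),np.sin(psi)])
    def fr(n):
        p,W=cloud(n);return p,np.concatenate([(W[...,:2]-hin)@R2.T,W[...,2:]-.158],-1)
    p,L=fr(cam+"10")
    m=(np.abs(L[...,1])<.12)&(L[...,0]<-.03)&(L[...,0]>-.24)&(np.abs(L[...,2]*np.cos(.6)+L[...,0]*np.sin(.6)-.008)<.02)
    A=L[m]
    for _ in range(8):
        c=A.mean(0);v=np.linalg.svd(A-c,full_matrices=False)[2][2];d=(A-c)@v;A=A[np.abs(d)<max(.003,1.5*d.std())]
    v*=np.sign(v[2])
    p,L=fr(cam+"0");u0,v0,u1,v1=box;m=np.zeros(p.shape[:2],bool);m[v0:v1,u0:u1]=1
    m&=(p.max(-1)<60)
    for er in (0,1):
        mm=cv2.erode(m.astype(np.uint8),np.ones((2,2))).astype(bool) if er else m
        B=L[mm];B=B[(np.abs(B[:,1]-.139)<.014)&(B[:,2]>.0)];r=np.hypot(B[:,0],B[:,2]);B=B[(r>.03)&(r<.258)&(np.abs(np.arctan2(B[:,2],-B[:,0])-.62)<.15)];r=np.hypot(B[:,0],B[:,2])
        d=(B-c)@v+.008
        print(cam,len(B),[(lo,round(float(np.median(d[(r>=lo)&(r<lo+.04)]))*1000,1)) for lo in(.03,.07,.11,.15,.19,.225)], "tip r",r.max().round(4), "rel slope",np.polyfit(r[r<.23],d[r<.23],1)[0], "tip h/255:",np.arcsin(np.median(B[r>.24][:,2])/.2475))
E
```

```text
scene 316 [(0.03, 4.9), (0.07, 4.8), (0.11, 5.3), (0.15, 5.2), (0.19, 4.8), (0.225, 7.7)] tip r 0.255 rel slope -0.00012539882209400464 tip h/255: 0.6366649224280776
scene 146 [(0.03, 4.7), (0.07, 4.3), (0.11, 5.3), (0.15, 5.8), (0.19, 4.6), (0.225, 7.3)] tip r 0.2524 rel slope 0.0007698302348612254 tip h/255: 0.635846869679764
side 230 [(0.03, 0.9), (0.07, 1.1), (0.11, 1.3), (0.15, 1.3), (0.19, 1.1), (0.225, 1.7)] tip r 0.2522 rel slope 0.0022383113973758048 tip h/255: 0.6196224918008016
side 136 [(0.03, 0.2), (0.07, 0.4), (0.11, 0.9), (0.15, 0.8), (0.19, 1.1), (0.225, 0.5)] tip r 0.2488 rel slope 0.003140461725656661 tip h/255: 0.6015638638400291
```

The lid is parallel to the pointer to within about 0.003 rad: the pointer's distance from the lid plane stays constant along the bar in both cameras. I'll hold and check that it stays there and that the pointer and crate have not moved.

Request:
{"api": "send_rows", "payload": {
  "targets": [
    [0,0,0,0],
    [0,0,0,0],
    [0,0,0,0],
    [0,0,0,0],
    [0,0,0,0]
  ]
}}

```text
time: 18.8
position: [0.5498, 0.2461, 0.3106]
orientation: [-0.0, 0.998, -0.067, -0.002]
wrist_force: [-6.1, 3.0, -2.7]
gripper_width: 0.138
```

Request:
{"api": "send_rows", "payload": {
  "targets": [
    [0,0,0,0],
    [0,0,0,0],
    [0,0,0,0],
    [0,0,0,0],
    [0,0,0,0]
  ]
}}

```text
time: 19.22
position: [0.5498, 0.2461, 0.3106]
orientation: [-0.0, 0.998, -0.067, -0.002]
wrist_force: [-6.1, 2.8, -3.2]
gripper_width: 0.139
```

```bash
python3 - <<'E'
from ang import *
from fit import *
from cell import env
snap(["side","scene"],11)
lid("scene11",(.4816,.2545));lid("side11",(.4786,.2503));
o=env.get_obs();print(o['position'],o['wrist_force'],abs(o['qvel']).max(),o['gripper_width'])
for g in((.471,-.117),(.539,-.103),(.602,-.085)):print(jar("side11",g,.03)[:4],jar("scene11",g,.03)[:4])
E
```

```text
scene11 lid 0.6020000000000003 0.6111981 11423 ptr 0.617679 0.6386715716498641 210
side11 lid 0.6080000000000003 0.6100446 2415 ptr 0.6189414 0.6400562152114195 36
[0.54982206 0.24606773 0.31057618] [-5.90809124  3.45906839 -2.53711147] 0.001573246851484075 0.14028296600381832
[ 0.4691 -0.1194  0.0237  0.1033] [ 0.4702 -0.1152  0.0228  0.1027]
[ 0.5364 -0.1044  0.0231  0.1033] [ 0.5382 -0.1013  0.0236  0.1027]
[ 0.602  -0.0855  0.0242  0.1034] [ 0.6029 -0.0842  0.0233  0.1025]
```

View pics/scene10.png

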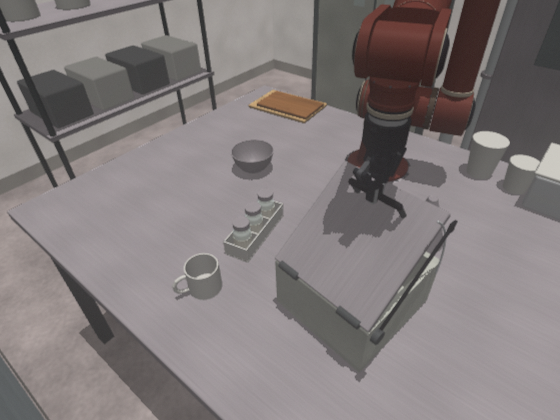

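The picture shows the lid in line with the pointer ((378,335)-(452,228), unchanged), the jars in the crate, and the bowl and mug in place. The hold is steady, so I'm handing in.

```bash
python3 -c "
from cell import env
print(env.close_job())"
```

```text
the job is handed in; nothing more can be done
None
```

Both jars are in the crate's two empty cells. I handed the job in with the arm still holding the chiller lid steady in line with the pointer, at about 19 s of the 58 s allowed.

- **Jars and crate:** all three jars stand upright on the crate floor, with tops measured at about 0.103 m. The third jar and the crate did not move measurably. In the last picture the bowl and jug stand where they were. The arm hid the cone in that view, but an earlier side view with the lid already raised showed it standing in place.
- **Lid:** both cameras read the lid at 0.610–0.611 rad. The pointer read 0.612 rad in the first pictures and had not visibly moved. The lid face and the pointer bar were parallel to within about 0.003 rad. Over the last 0.8 s of holding, the tool position was constant and the force on it was about 7 N.

**Checks that disagreed:**
- The lid angle worked out from the tool position alone is about 0.035 rad higher (0.645). The bar probably sits a few millimetres lower in the pads than planned, so I trusted the cameras.
- Estimates of the pointer angle from the bar's or tip's direction from the hinge ranged from 0.60 to 0.64 rad. They are affected by small camera offsets and the thicker block at the tip, so I used the slope of the bar.

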